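# Press a loose edge strip onto a light panel in the jig and hold it

## Robot

A 6-joint arm with a two-finger parallel gripper is mounted at the origin on the work surface. World frame = base frame: x ahead of the robot, y to its left, z up, the work surface at z = 0. Lengths are in m, angles in degrees, forces in N, time in s.
With the tool pointing down it reaches from about 0.25 to 0.725 m from the base axis. Payload 9.7 kg.
Tool frame: the origin (TCP) lies at the very end of the fingers, on their centre line; the grasp point (between the pads) lies 19 mm behind it (bot.hold_point_z is the distance from the TCP to the grasp point, in m); z points along the fingers, y is the line along which they close (so a half turn about z gives the same grasp; the last joint's range is limited). The gripper opens to 85 mm and grips with 20 to 120 N. Pads are 22 mm wide; open, the fingers measure 114 mm over their backs; the gripper's body (76 mm by 85 mm) begins 54 mm behind the grasp point. The pads swing forward as they close: fully open they stand 13 mm farther back than shut.
Start: joints at [68.755, 4.979, 10.078, 95.1, 0, 90], TCP at [0.199, 0.513, 0.231] pointing down, gripper open.
Joint ranges: [-179.16, 179.16], [-48.56, 103.87], [-65.8, 70.77], [-126.05, 130.52], [-82.76, 87.17], [-180, 180]. Speed limits (degrees/s): [127.2, 127.2, 147.25, 180, 180, 180].

## Interface

Orientations are given as [roll, pitch, yaw] about the fixed x, y, z axes, in that order (R = Rz(yaw) Ry(pitch) Rx(roll)).
In Python, from workcell import bot gives the robot as it stands.
- The arm moves only by the tool play_rows, never from a script. Its argument "targets" is a list of rows, each an object with "grip": the closure in counts, from 0 (fully open) to 255 (shut); "linear": the shift along the world's x, y, z in cm, a list of three; "delta_rot": the turn, a rotation vector about the world's x, y, z in rad, a list of three. A call has 1 to 10 rows; each row is the pose to reach, as a shift and turn from the pose commanded when the call began; what a row does not reach only later rows make up. A row lasts 1/10 s, in which the tool goes at most 50 mm and 8.59 degrees, less where a joint would pass 70% of its speed; a pose out of reach is approached as far as the arm can. A call with a gripper value outside its range is refused whole. The fingers move at their own pace and stop on an object; "force" is the grip in N (left out, the last holds). Time passes only in rows, so rows that repeat a pose let the fingers close. It gives the time, the measured TCP pose, the force, the opening and the grip force at its end, in the units of the state.
- bot.get_obs(): the state, without advancing time (a new reading comes with each control period).
- bot.camera(name): name is "side" or "top"; returns a dict with "color" (480x640x3 uint8, red, green, blue), "range_z" (480x640 float32, m along the optical axis (not along the pixel's ray), 0 where there is no reading), "fov_y" (degrees; the focal length in pixels is half the picture's height over the tangent of half this angle, whatever the lens; pixels are square), "cx", "cy" (the principal point, pixels), "world_to_cam" (4x4, takes a point from world to camera coordinates). Camera axes: x right, y up, looking along -z (the intrinsics and any distortion apply to the point x, -y, -z); pixel columns grow to the right and rows downward; lengths in m; the calibration is good to about 2 mm. A picture is of the moment at which its call begins.
- bot.job_done(): hands the job in; it is judged then, once.
Trained networks look in a picture, given as the dict that the camera call returned (one of the last four; its "shot" number tells which), for a name from the list of things; names that differ only in an ending like _2 or _b are one class to them, and where a whole thing is asked for, a point or a joint stands for the part that bears it (a point fixed in the world has none). Each returns a list of dicts, best first, with "conf" (0 to 1); they miss things now and then, are a little off and sometimes report something else, mostly with a low value. They report only what shows in the picture. A call takes as long as a camera call.
- bot.search_frame(picture, target): "box" ([left, top, right, bottom] in pixels, round what is visible of it).
- bot.trace(picture, target): "pixels" (480x640 bool, what is visible of it) and "box" ([left, top, right, bottom] in pixels, round what is visible of it).
- bot.pinpoint(picture, target): "pixel" ([column, row] in pixels: a listed point, or the origin of a listed thing).
The state is a dict: "time": time; "q": joint angles; "qd": joint speeds; "joint_efforts": joint torques, N m; "ee_pos": TCP position; "tcp_rot": TCP orientation; "wrist_force": force on the tool from outside, world axes, zero at the start; "torque": the same for the moment, N m; "opening": finger opening in m; "grasp_force": force on a finger pad.
Only numpy, scipy, OpenCV 4.12 (cv2) and the standard library are available. Lean on these libraries where they do the work, as an engineer would, in place of code of your own. Each camera call takes 0.05 s, during which the arm holds its last target. There are 200 camera calls.

## Task

A small piece of light honeycomb panel lies loose on the pressing jig: slide it square and flush into the fence corner. Then pump the clamp's orange trigger, never shoving the rod or its plate directly, until the red sprung plate bears on the panel's edge strip and its springs are pushed in about half-way; do not let them go nearly all the way in, or the panel is crushed. Finish while still holding the trigger squeezed with the gripper at that pressure so that the hot glue can set, and leave everything else where it lies.

Things in the scene. Friction and masses are not known exactly. Their poses are not given: they have to be found in the camera images.
- jig_corner (a point): inside corner of the pressing jig's two aluminium fences, on the upper face of its board (12 mm plywood, fixed, top 12 mm above the table). Axes: +y from the clamp to the back fence, along the clamp's rod; +x to the side fence. The back fence stands on +y of this point and reaches 155 mm to -x; the side fence stands on +x and reaches 117 mm to -y; both 26 mm high
- panel_center (a point): centre, half-way up, of the loose honeycomb panel piece: 130 mm along its x, 110 mm along its y, 38 mm thick, about 0.26 kg, smooth white laminate, brown core. It lies on the jig's board, 15 to 40 mm out of the corner both ways, up to 0.14 rad askew, axes nearly the jig's. Flush in the corner its centre is 65 mm to -x and 55 mm to -y of jig_corner
- panel_edge (a point): middle, half-way up, of the panel's wood-coloured edge strip, on its -y edge (130 mm long, 38 mm high), which faces the clamp. With the panel flush the strip lies 110 mm to -y of jig_corner
- clamp_grip (a point): middle of the clamp's fixed black upright grip, 165 mm above the table, 70 mm to -x and 292 mm to -y of jig_corner; axes of the jig. The grip is 22 mm thick along y, 28 mm wide along x, and ends 192 mm above the table. It is bolted to the jig and does not give. The clamp below it (orange cheeks, rod) is at most 112 mm high
- trigger_pad (a point): middle of the orange trigger bar (14 mm thick, 18 mm wide), 165 mm above the table at rest. It stands upright on the +y side of the grip, pivots 99.5 mm above the table and ends about 183 mm above it. At rest, rear of grip to front of trigger measures 63 mm along y at this height; squeezed fully home, about 38 mm
- trigger (a joint): angle of the trigger, 0 at rest to 0.37 rad squeezed home (trigger_pad moves to -y, about 65 mm per rad). Its spring returns it: 2.5 to 4.5 N at the finger. Squeezing drives the rod 46 mm per rad towards the panel, after lost motion until its pawl takes a tooth: about 10 mm a full pump (5 mm teeth). Each newton on the panel asks about 0.8 N more at the trigger
- clamp_rod (a joint): how far the toothed rod has been pumped out towards the panel, 0 to 0.095 m; it starts between 0 and 0.022. The ratchet lets it move forward only; when the trigger is let go under load the rod falls back by up to one tooth (5 mm), so the pressure drops
- plate_face (a point): centre of the front face (towards +y) of the red sprung pressure plate at the rod's front end, 31 mm above the table, 70 mm to -x of jig_corner; the plate is 48 mm wide along x, 28 mm high, 7 mm thick. At the start it is 51 to 73 mm short of where the edge strip of a flush panel lies
- plate (a joint): how far the red plate is pushed back on its two springs towards the grey backing plate on the rod: 0 free (14 mm gap) to 0.014 m bottomed. The springs take 2 N per mm: half-way, 7 mm, is 14 N. The panel is crushed at 25 N
- packer_center (a point): bystander: centre of a loose pale wooden packing block, 60 x 40 x 22 mm, on the jig's board beside the clamp
- wrench: bystander: small steel wrench, 120 mm, lying on the jig's board on the other side of the clamp
- tub: bystander: open white plastic tub, 194 mm across, 160 mm high
- jar: bystander: empty clear closed jar with white lid, 120 mm across, 182 mm high, with a handle
- coil: bystander: flat coil of wood-coloured edging, 150 mm across, 23 mm high
- screwdriver: bystander: screwdriver lying on the table
- mug: bystander: blue mug, 80 mm across, 90 mm high

How it is judged (in metres and radians):
On the way, in this order (a step that is already met when the one before it is completed fails the run):
1. the panel is square and flush in the fence corner, before the plate presses on it (x of panel_center in the frame of jig_corner above -0.068 m and y of panel_center in the frame of jig_corner above -0.058 m and z of panel_center in the frame of jig_corner below 0.023 m and angle between the x axis of panel_center and the x axis of jig_corner, either way round below 0.025 rad and contact force between plate and panel below 0.5 N), for 0.2 s.
2. the plate bears on the edge strip (value of joint plate above 0.0015 m and contact force between plate and panel above 2 N), for 0.1 s.
At the end, for the whole second after the job is handed in: the panel lies within 3 mm of both fences and square within 0.025 rad; the plate's springs are pushed in 4 to 10 mm of 14 with 6 to 22 N on the edge strip; the gripper's fingers press on the trigger with more than 1.5 N and hold it squeezed by more than 0.02 rad (x of panel_center in the frame of jig_corner above -0.068 m and y of panel_center in the frame of jig_corner above -0.058 m and z of panel_center in the frame of jig_corner below 0.023 m and angle between the x axis of panel_center and the x axis of jig_corner, either way round below 0.025 rad and value of joint plate between 0.004 and 0.01 m and contact force between plate and panel between 6 and 22 N and value of joint trigger above 0.02 rad and contact force between the fingers and trigger above 1.5 N); the arm keeps its last pose, push and grip.
It fails at once if the panel is crushed: more than 25 N from the plate (contact force between plate and panel above 25 N).
It fails at once if the rod or its plate is shoved by the robot (more than 3 N) in place of pumping (contact force between any of the fingers, the arm and clamp_rod above 3 N).
It fails at once if a bystander is moved by more than 30 mm (distance of any of packer_center, wrench, tub, jar, coil, screwdriver, mug from where it was at the start of the episode above 0.03 m).
It also fails if it takes over 72 s, if anything falls off the work surface, if the arm or the gripper's body presses on something with over 40 N, if the wrist force passes 120 N, or if a joint passes its speed limit or range.

## Working session

There is one attempt and no reset: what is moved stays moved. The work goes in short steps, Python scripts to look and compute and a tool call to move; the robot and the scene stay as the last step left them, time stands still between calls to the robot, and variables do not carry over. Pictures are saved under pics/ and viewed, at most 10 in all, crops included, and the job is handed in when it is done.

Besides the shell and the picture viewer there is one more tool, called after ">>>" as name([rows], argument=value, ...), one row to a line, values as JSON. play_rows: Moves the arm, as the interface text tells. Its arguments: {"type":"object","properties":{"targets":{"type":"array","items":{"type":"object","properties":{"grip":{"type":"number"},"linear":{"type":"array","items":{"type":"number"}},"delta_rot":{"type":"array","items":{"type":"number"}}}}},"force":{"type":"number"}},"required":["targets"]}

```bash
mkdir -p pics; cat > h.py <<'E'
from workcell import bot
import numpy as np, cv2
def look(n):
    p=bot.camera(n); return p
def pix2w(p,u,v,z=None,depth=None):
    f=240/np.tan(np.radians(p["fov_y"]/2)); T=np.linalg.inv(p["world_to_cam"])
    d=np.array([(u-p["cx"])/f,-(v-p["cy"])/f,-1.0])
    o=T[:3,3]; w=T[:3,:3]@d
    if z is not None: s=(z-o[2])/w[2]
    else: s=depth
    return o+s*w
def w2pix(p,X):
    f=240/np.tan(np.radians(p["fov_y"]/2)); c=p["world_to_cam"]@np.append(X,1)
    return p["cx"]+f*c[0]/-c[2], p["cy"]-f*c[1]/-c[2]
def save(p,n,box=None,s=1):
    im=p["color"][:,:,::-1]
    if box: im=im[box[1]:box[3],box[0]:box[2]]
    cv2.imwrite("pics/"+n,cv2.resize(im,None,fx=s,fy=s))
E
cat > a.py <<'E'
from h import *
ZS=dict(jig_corner=.012,panel_center=.031,panel_edge=.031,clamp_grip=.165,trigger_pad=.165,plate_face=.031,packer_center=.023,wrench=.015,tub=.0,jar=0,coil=.01,screwdriver=.01,mug=0)
for n in("top","side"):
    p=look(n); save(p,n+"0.png"); print(n,[k for k in p],np.round(np.linalg.inv(p["world_to_cam"])[:3,3],3),p["fov_y"])
    for t,z in ZS.items():
        r=bot.pinpoint(p,t)[:2]
        for a in r:
            u,v=a["pixel"]; print(t,np.round([u,v]),round(a["conf"],2),np.round(pix2w(p,u,v,z),4))
print(bot.get_obs(),bot.hold_point_z)
E
python3 a.py
```

```text
top ['color', 'range_z', 'fov_y', 'cx', 'cy', 'world_to_cam', 'shot'] [0.266 0.    1.559] 45.68558569175729
jig_corner [277. 206.] 0.86 [0.6785 0.1545 0.012 ]
panel_center [298. 242.] 0.8 [0.5748 0.0864 0.031 ]
panel_edge [318. 248.] 0.63 [0.5598 0.0327 0.031 ]
clamp_grip [380. 231.] 0.67 [ 0.5872 -0.1242  0.165 ]
trigger_pad [362. 232.] 0.49 [ 0.5828 -0.08    0.165 ]
trigger_pad [320. 246.] 0.23 [0.5392 0.0236 0.165 ]
plate_face [471. 221.] 0.73 [ 0.6591 -0.385   0.031 ]
plate_face [330. 239.] 0.64 [5.881e-01 5.000e-04 3.100e-02]
packer_center [385. 218.] 0.54 [ 0.6571 -0.149   0.023 ]
packer_center [328. 237.] 0.41 [0.5957 0.0049 0.023 ]
wrench [371. 275.] 0.85 [ 0.4968 -0.117   0.015 ]
wrench [297. 240.] 0.41 [0.5838 0.0912 0.015 ]
tub [487. 305.] 0.85 [ 0.4328 -0.437   0.    ]
jar [176. 210.] 0.79 [0.6553 0.4382 0.    ]
jar [486. 306.] 0.39 [ 0.4291 -0.4337  0.    ]
coil [150. 256.] 0.76 [0.5181 0.4923 0.01  ]
screwdriver [191. 296.] 0.84 [0.4131 0.3685 0.01  ]
screwdriver [150. 257.] 0.27 [0.5151 0.4922 0.01  ]
mug [177. 209.] 0.54 [0.6574 0.4368 0.    ]
side ['color', 'range_z'
[... 872 characters left out ...]
75 [ 0.674  -0.3818 -0.    ]
{'time': 1.4, 'q': array([6.87540588e+01, 4.97816903e+00, 1.00785593e+01, 9.51003234e+01,
       7.33060469e-04, 9.00000013e+01]), 'qd': array([-0.01465951, -0.06750934, -0.12642121, -0.08545964, -0.04003469,
        0.12883706]), 'joint_efforts': array([ 6.85190516e-04, -5.20095563e+01,  4.64860976e+01,  1.66271344e-03,
        6.77404159e-05, -4.33829911e-06]), 'ee_pos': array([0.19929818, 0.51261197, 0.23129425]), 'tcp_rot': array([ 1.79999933e+02, -7.33060470e-04,  1.58754057e+02]), 'wrist_force': array([ 0.59205766, -0.03482383, -0.5723769 ]), 'torque': array([-0.00587605, -0.03421351,  0.01607993]), 'grasp_force': 0.0, 'opening': 0.08515776456414746} 0.0187
```

```bash
python3 -c "
import cv2
a=cv2.imread('pics/top0.png')[170:310,240:430];cv2.imwrite('pics/t0c.png',cv2.resize(a,None,fx=4,fy=4,interpolation=cv2.INTER_CUBIC))
a=cv2.imread('pics/side0.png')[190:350,230:430];cv2.imwrite('pics/s0c.png',cv2.resize(a,None,fx=3.7,fy=3.7,interpolation=cv2.INTER_CUBIC))"
```

```text
(no output)
```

View pics/t0c.png

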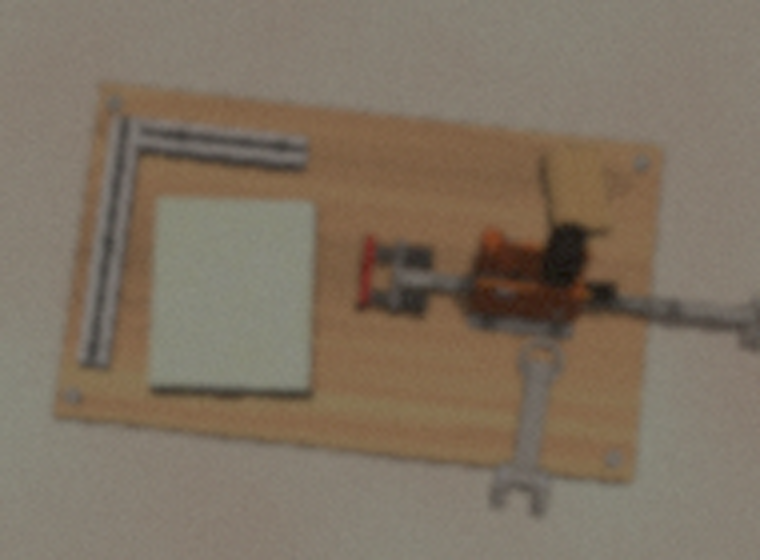

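View pics/s0c.png

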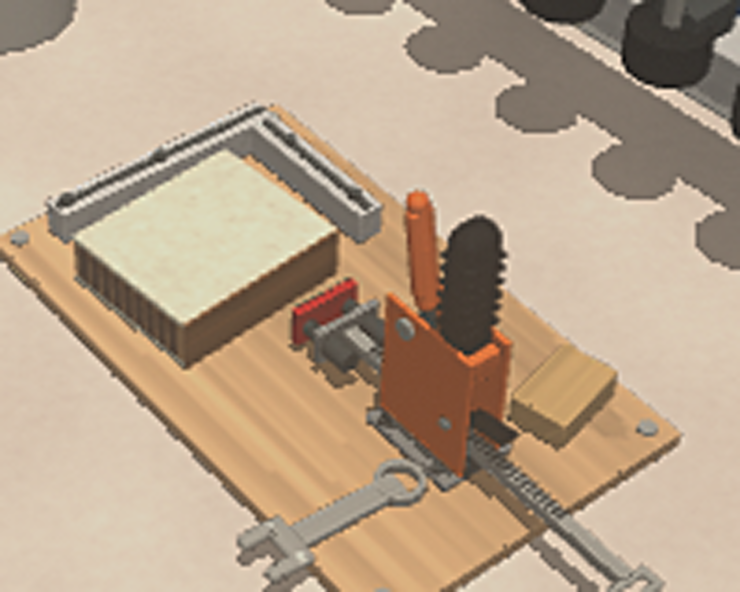

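```bash
cat >> h.py <<'E'
def cloud(p):
    f=240/np.tan(np.radians(p["fov_y"]/2)); T=np.linalg.inv(p["world_to_cam"])
    v,u=np.mgrid[:480,:640]; d=p["range_z"]
    c=np.stack([(u-p["cx"])/f*d,-(v-p["cy"])/f*d,-d],-1)
    return c@T[:3,:3].T+T[:3,3]
def rect(P,m):
    r=cv2.minAreaRect((P[m][:,:2]*1000).astype(np.float32)); return np.round(r[0],1),np.round(r[1],1),round(r[2],2),int(m.sum())
E
cat > b.py <<'E'
from h import *
for n in("top","side"):
    p=look(n); P=cloud(p); x,y,z=P[...,0],P[...,1],P[...,2]; ok=p["range_z"]>0
    reg=ok&(x>.4)&(x<.75)&(y>.02)&(y<.25)
    print(n,"z hist",np.histogram(z[reg],bins=np.arange(-.01,.07,.005)))
    pm=bot.trace(p,"panel_center")
    if pm:
        m=pm[0]["pixels"]&ok; print(pm[0]["conf"],"panel z",np.percentile(z[m],[10,50,90])); zz=np.median(z[m])
        m&=abs(z-zz)<.006; print(rect(P,m)); 
        m2=cv2.erode(m.astype(np.uint8),np.ones((3,3)))>0; print("er",rect(P,m2))
    for lab in("jig_corner",):
        r=bot.trace(p,lab); print(lab,[(a["conf"],a["box"]) for a in r])
    g=bot.trace(p,"trigger_pad"); 
    for a in g[:1]:
        m=a["pixels"]&ok; h=m&(z>.14); print("trig",a["conf"],a["box"],P[h].mean(0) if h.any() else None,P[h].min(0),P[h].max(0))
    # bands in jig frame
    yaw=np.radians(-7); R=np.array([[np.cos(yaw),np.sin(yaw)],[-np.sin(yaw),np.cos(yaw)]])
    m=reg&(z>.031)&(z<.044); np.save(n+"_f.npy",P[m]); print("fence pts",m.sum())
    m=ok&(z>.12)&(x>.5)&(x<.66)&(y>-.2)&(y<.0); print("upright",m.sum(),P[m].min(0),P[m].max(0)); np.save(n+"_u.npy",np.c_[P[m],p["color"][m]])
    # colour: red plate
    c=p["color"].astype(int); m=ok&(c[...,0]>1.9*c[...,1])&(c[...,0]>1.9*c[...,2])&(x>.5)&(y>-.05)&(y<.05)&(x<.68); print("red",m.sum(),P[m].min(0),P[m].max(0),P[m].mean(0))
E
python3 b.py
```

```text
top z hist (array([ 295, 1897, 2089, 1075, 1313,  537,   89,   54,  142,  411,  351,
        835,  840,  159,    2]), array([-0.01 , -0.005,  0.   ,  0.005,  0.01 ,  0.015,  0.02 ,  0.025,
        0.03 ,  0.035,  0.04 ,  0.045,  0.05 ,  0.055,  0.06 ,  0.065]))
0.85 panel z [0.04493294 0.04994104 0.0546292 ]
(array([569. ,  84.5]), array([131.5, 110. ]), 1.27, 1775)
er (array([568.8,  84.3]), array([125.8, 103.5]), 1.96, 810)
jig_corner [(0.82, [255.5, 189.4, 434.9, 287.7])]
fence pts 813
upright 221 [ 0.56798543 -0.13920658  0.12030722] [ 0.59757746 -0.07533669  0.19653846]
red 30 [ 0.56752938 -0.00753517  0.039467  ] [ 6.09595852e-01 -2.36643502e-04  4.94705700e-02] [ 0.58905555 -0.00315089  0.04492711]
side z hist (array([  10, 1183, 2351,  222, 1092,  326,  199,  233,  255,  564,  312,
        666, 1160,   24,    0]), array([-0.01 , -0.005,  0.   ,  0.005,  0.01 ,  0.015,  0.02 ,  0.025,
        0.03 ,  0.035,  0.04 ,  0.045,  0.05 ,  0.055,  0.06 ,  0.065]))
0.65 panel z [0.02405741 0.04973674 0.05274849]
(array([568.5,  84.8]), array([134.5, 115.6]), 1.65, 1866)
er (array([567.4,  82.7]), array([128.8, 109.9]), 0.08, 1506)
jig_corner [(0.8, [227.4, 219.4, 415.6, 363.0]), (0.51, [158.0, 226.8, 190.0, 252.7])]
trig 0.65 [339.2, 241.5, 348.9, 277.8] [ 0.58284453 -0.08761448  0.16186479] [ 0.5741778  -0.09592494  0.14009302] [ 0.59506054 -0.07863616  0.1846133 ]
fence pts 1065
upright 693 [ 0.56560698 -0.1419384   0.12003759] [ 0.59731862 -0.07517103  0.19703425]
red 91 [ 0.56600136 -0.00949992  0.02130972] [0.61262851 0.00113821 0.04957559] [ 0.58696419 -0.00512959  0.03880228]
```

```bash
cat > c.py <<'E'
from h import *
from scipy.optimize import minimize
for n in("top","side"):
    F=np.load(n+"_f.npy"); U=np.load(n+"_u.npy"); P=F[:,:2]
    # exclude panel
    def jf(q,P):
        c,s=np.cos(q[2]),np.sin(q[2]); d=P-q[:2]; return d@np.array([[c,-s],[s,c]])
    k=(P[:,1]>.145)|(P[:,0]>.65); P=P[k]
    def cost(q):
        L=jf(q,P); w=q[3]
        def box(L,x0,x1,y0,y1): return np.hypot(np.maximum(np.maximum(x0-L[:,0],L[:,0]-x1),0),np.maximum(np.maximum(y0-L[:,1],L[:,1]-y1),0))
        d=np.minimum(box(L,-.155,w,0,w),box(L,0,w,-.117,w))
        return np.minimum(d,.008).mean()+.06*w+5*max(0,.008-w)
    best=min((minimize(cost,[.678,.158,np.radians(a),.014],method="Nelder-Mead",options=dict(maxiter=4000,xatol=1e-5,fatol=1e-8)) for a in(-9,-7,-5)),key=lambda r:r.fun)
    q=best.x; print(n,len(P),q[:2],np.degrees(q[2]),q[3],best.fun)
    L=jf(q,P)
    print("side inner",np.percentile(L[(L[:,1]<-.02)&(L[:,1]>-.1),0],[2,10,50,90,98]),"back",np.percentile(L[(L[:,0]<-.02)&(L[:,0]>-.15),1],[2,10,50,90,98]))
    for nm,pt in dict(panel=[.569,.0845],plate=[.589,.0005],grip=[.58,-.13],packer=[.659,-.149],wrench=[.494,-.123]).items(): print(nm,np.round(jf(q,np.array([pt])),4))
    g=U[:,:3]; u=jf(q,g[:,:2]); h=(g[:,2]>.150)&(g[:,2]<.178); y=u[h,1]; print("upright y hist",np.histogram(y,bins=12),"x",np.percentile(u[h,0],[3,50,97]))
E
python3 c.py
```

```text
top 724 [0.67250122 0.15904059] -3.5675902390881307 0.0183564286133161 0.0011807109509841464
side inner [-0.00093397  0.0001803   0.00864182  0.01748106  0.01946639] back [-0.00063298  0.0006262   0.0083698   0.01743443  0.01916333]
panel [[-0.0987 -0.0808]]
plate [[-0.0735 -0.1634]]
grip [[-0.0743 -0.2942]]
packer [[ 0.0057 -0.3083]]
wrench [[-0.1606 -0.2926]]
upright y hist (array([10,  6,  4,  6, 11,  0,  0,  0,  2, 10,  7,  4]), array([-0.30343698, -0.29818342, -0.29292985, -0.28767628, -0.28242272,
       -0.27716915, -0.27191559, -0.26666202, -0.26140846, -0.25615489,
       -0.25090133, -0.24564776, -0.2403942 ])) x [-0.08488009 -0.07967679 -0.06057758]
side 786 [0.67048405 0.15756635] -3.684758260363403 0.019836818887751333 0.0013396942550089103
side inner [-0.00075032  0.0007534   0.00749341  0.01858342  0.02129624] back [-0.00082954  0.00046506  0.00767013  0.01818214  0.02230588]
panel [[-0.0966 -0.0794]]
plate [[-0.0712 -0.162 ]]
grip [[-0.0718 -0.2928]]
packer [[ 0.0082 -0.3067]]
wrench [[-0.1581 -0.2913]]
upright y hist (array([82, 36, 23, 15, 12,  0,  0,  0,  0, 29, 45, 18]), array([-0.30466845, -0.29940075, -0.29413304, -0.28886533, -0.28359762,
       -0.27832991, -0.2730622 , -0.26779449, -0.26252679, -0.25725908,
       -0.25199137, -0.24672366, -0.24145595])) x [-0.08405271 -0.07501462 -0.05686797]
```

The top view shows the corner at about pixel (275,207) and the panel around (298,242). The plate is at (332,238) and the trigger at (362,232). I'll use two open fingers that straddle the plate to push the panel in +y, then push it in +x.

>>> play_rows([
  {"grip": 0, "linear": [39.2, -51.5, 2], "delta_rot": [0, 0, -1.263]},
  {"grip": 0, "linear": [39.2, -51.5, 2], "delta_rot": [0, 0, -1.263]},
  {"grip": 0, "linear": [39.2, -51.5, 2], "delta_rot": [0, 0, -1.263]},
  {"grip": 0, "linear": [39.2, -51.5, 2], "delta_rot": [0, 0, -1.263]},
  {"grip": 0, "linear": [39.2, -51.5, 2], "delta_rot": [0, 0, -1.263]},
  {"grip": 0, "linear": [39.2, -51.5, 2], "delta_rot": [0, 0, -1.263]},
  {"grip": 0, "linear": [39.2, -51.5, 2], "delta_rot": [0, 0, -1.263]},
  {"grip": 0, "linear": [39.2, -51.5, 2], "delta_rot": [0, 0, -1.263]},
  {"grip": 0, "linear": [39.2, -51.5, 2], "delta_rot": [0, 0, -1.263]},
  {"grip": 0, "linear": [39.2, -51.5, 2], "delta_rot": [0, 0, -1.263]},
], force=20)

```text
time: 2.8
ee_pos: [0.5029, 0.113, 0.2471]
tcp_rot: [180.0, -0.0, 86.2]
wrist_force: [1.5, 0.8, 0.0]
opening: 0.0854
grasp_force: 0.0
```

>>> play_rows([
  {"grip": 0, "linear": [8.9, -11.6, 0], "delta_rot": [0, 0, 0]},
  {"grip": 0, "linear": [8.9, -11.6, 0], "delta_rot": [0, 0, 0]},
  {"grip": 0, "linear": [8.9, -11.6, 0], "delta_rot": [0, 0, 0]},
  {"grip": 0, "linear": [8.9, -11.6, 0], "delta_rot": [0, 0, 0]},
  {"grip": 0, "linear": [8.9, -11.6, -3], "delta_rot": [0, 0, 0]},
  {"grip": 0, "linear": [8.9, -11.6, -7], "delta_rot": [0, 0, 0]},
  {"grip": 0, "linear": [8.9, -11.6, -11], "delta_rot": [0, 0, 0]},
  {"grip": 0, "linear": [8.9, -11.6, -14], "delta_rot": [0, 0, 0]},
  {"grip": 0, "linear": [8.9, -11.6, -16], "delta_rot": [0, 0, 0]},
  {"grip": 0, "linear": [8.9, -11.6, -16], "delta_rot": [0, 0, 0]},
])

```text
time: 3.8
ee_pos: [0.589, -0.0006, 0.0837]
tcp_rot: [-179.7, 0.0, 86.4]
wrist_force: [-0.2, 0.0, 0.4]
opening: 0.085
grasp_force: 0.0
```

```bash
python3 - <<'E'
from h import *
p=look("side"); P=cloud(p); save(p,"s1.png",(230,150,430,310),4)
print(bot.get_obs()["ee_pos"])
E
```

```text
[ 0.59003227 -0.00060111  0.0860105 ]
```

View pics/s1.png

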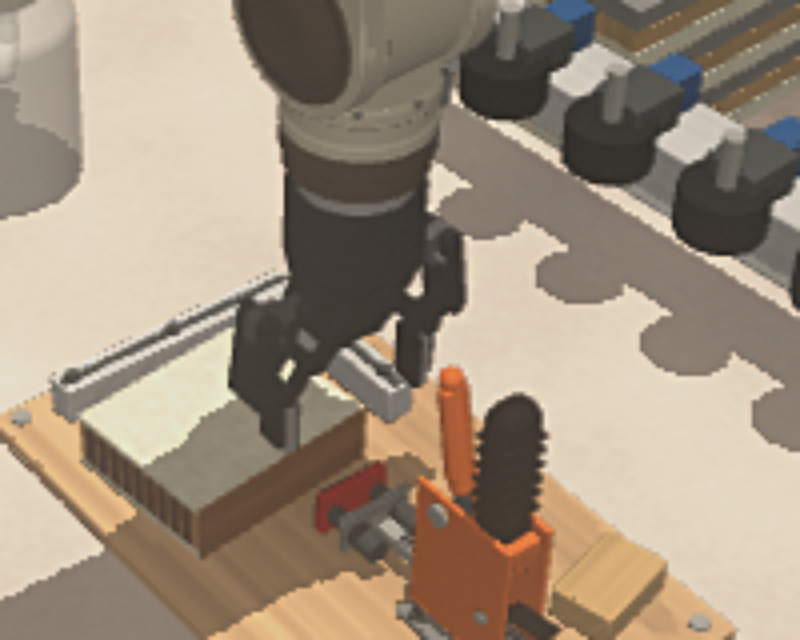

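Fingers straddle the plate and stay clear of the panel strip. Lowering, then pushing in +y.

>>> play_rows([
  {"grip": 0, "linear": [0, 0, -3], "delta_rot": [0, 0, 0]},
  {"grip": 0, "linear": [0, 0, -5], "delta_rot": [0, 0, 0]},
  {"grip": 0, "linear": [0, 0, -6.5], "delta_rot": [0, 0, 0]},
  {"grip": 0, "linear": [0, 0, -6.5], "delta_rot": [0, 0, 0]},
  {"grip": 0, "linear": [0.06, 0.8, -6.5], "delta_rot": [0, 0, 0]},
  {"grip": 0, "linear": [0.1, 1.4, -6.5], "delta_rot": [0, 0, 0]},
  {"grip": 0, "linear": [0.12, 1.8, -6.5], "delta_rot": [0, 0, 0]},
  {"grip": 0, "linear": [0.14, 2.2, -6.5], "delta_rot": [0, 0, 0]},
  {"grip": 0, "linear": [0.17, 2.6, -6.5], "delta_rot": [0, 0, 0]},
  {"grip": 0, "linear": [0.2, 3.0, -6.5], "delta_rot": [0, 0, 0]},
])

```text
time: 4.85
ee_pos: [0.593, 0.0293, 0.0219]
tcp_rot: [180.0, 0.0, 86.4]
wrist_force: [-0.3, -1.4, -0.6]
opening: 0.0853
grasp_force: 0.5
```

>>> play_rows([
  {"grip": 0, "linear": [0.02, 0.3, 0], "delta_rot": [0, 0, 0]},
  {"grip": 0, "linear": [0.04, 0.6, 0], "delta_rot": [0, 0, 0]},
  {"grip": 0, "linear": [0.05, 0.8, 0], "delta_rot": [0, 0, 0]},
  {"grip": 0, "linear": [0.05, 0.8, 0], "delta_rot": [0, 0, 0]},
])

```text
time: 5.25
ee_pos: [0.5935, 0.0373, 0.0217]
tcp_rot: [-180.0, -0.0, 86.4]
wrist_force: [0.1, -0.2, -0.6]
opening: 0.0855
grasp_force: 0.0
```

```bash
cat > d.py <<'E'
from h import *
J=np.array([.6715,.1583]);yaw=np.radians(-3.65); R=np.array([[np.cos(yaw),-np.sin(yaw)],[np.sin(yaw),np.cos(yaw)]])
def tj(X): return (np.asarray(X)[...,:2]-J)@R
if __name__=="__main__":
  o=bot.get_obs(); print("tcp",o["ee_pos"],"jig",tj(o["ee_pos"]),o["wrist_force"])
  for n in("top","side"):
    p=look(n);P=cloud(p);ok=p["range_z"]>0;r=bot.trace(p,"panel_center")
    if not r: print(n,"none"); continue
    m=r[0]["pixels"]&ok&(abs(P[...,2]-.05)<.006); a=rect(P,m); print(n,r[0]["conf"],a,"jig",tj(np.array(a[0])/1000)+[.065,.055])
E
python3 d.py
```

```text
tcp [0.59348539 0.03725647 0.02165395] jig [-0.07015055 -0.12576452] [ 0.10597368 -0.19993276 -0.59675733]
top 0.87 (array([576. , 136.5]), array([ 46.1, 130.7]), 86.31, 701) jig [-0.02891846  0.02716455]
side none
```

>>> play_rows([
  {"grip": 0, "linear": [0.02, 0.2, 0], "delta_rot": [0, 0, 0]},
  {"grip": 0, "linear": [0.02, 0.35, 0], "delta_rot": [0, 0, 0]},
  {"grip": 0, "linear": [0.02, 0.35, 0], "delta_rot": [0, 0, 0]},
])

```text
time: 5.75
ee_pos: [0.5937, 0.0406, 0.0217]
tcp_rot: [180.0, -0.0, 86.4]
wrist_force: [-0.2, 0.2, 0.0]
opening: 0.0854
grasp_force: 0.0
```

>>> play_rows([
  {"grip": 0, "linear": [0.01, 0.15, 0], "delta_rot": [0, 0, 0]},
  {"grip": 0, "linear": [0.01, 0.15, 0], "delta_rot": [0, 0, 0]},
])

```text
time: 5.95
ee_pos: [0.5939, 0.0417, 0.0218]
tcp_rot: [180.0, 0.0, 86.4]
wrist_force: [1.2, -2.1, -0.6]
opening: 0.0854
grasp_force: 1.4
```

>>> play_rows([
  {"grip": 0, "linear": [0.01, 0.15, 0], "delta_rot": [0, 0, 0]},
  {"grip": 0, "linear": [0.01, 0.15, 0], "delta_rot": [0, 0, 0]},
])

```text
time: 6.15
ee_pos: [0.5945, 0.0421, 0.022]
tcp_rot: [179.9, 0.2, 86.4]
wrist_force: [2.6, -10.6, -0.1]
opening: 0.0851
grasp_force: 4.8
```

>>> play_rows([
  {"grip": 0, "linear": [0.01, 0.12, 0], "delta_rot": [0, 0, 0]},
  {"grip": 0, "linear": [0.01, 0.12, 0], "delta_rot": [0, 0, 0]},
])

```text
time: 6.35
ee_pos: [0.595, 0.0423, 0.0223]
tcp_rot: [179.9, 0.3, 86.3]
wrist_force: [3.5, -15.3, 0.3]
opening: 0.0854
grasp_force: 7.4
```

```bash
python3 -c "
from workcell import bot
print(bot.get_obs()['q'],bot.get_obs()['tcp_rot'])"
```

```text
[ 4.19527759 12.28873154 -4.90866576 72.6918751  -0.2787599  97.86889795] [179.85214947   0.26097502  86.32577356]
```

>>> play_rows([
  {"grip": 0, "linear": [-0.1, -1.0, 0], "delta_rot": [0, 0, 0]},
  {"grip": 0, "linear": [-0.15, -2.2, 0], "delta_rot": [0, 0, 0]},
  {"grip": 0, "linear": [-0.15, -2.2, 3], "delta_rot": [0, 0, 0]},
  {"grip": 0, "linear": [-0.15, -2.2, 7], "delta_rot": [0, 0, 0]},
  {"grip": 0, "linear": [-0.15, -2.2, 9], "delta_rot": [0, 0, 0]},
])

```text
time: 6.85
ee_pos: [0.5931, 0.0222, 0.115]
tcp_rot: [179.8, -0.1, 86.4]
wrist_force: [-0.4, 0.1, -0.2]
opening: 0.0856
grasp_force: 0.0
```

>>> play_rows([
  {"grip": 0, "linear": [-11, 9.3, 0], "delta_rot": [0, 0, 1.571]},
  {"grip": 0, "linear": [-11, 9.3, 0], "delta_rot": [0, 0, 1.571]},
  {"grip": 0, "linear": [-11, 9.3, 0], "delta_rot": [0, 0, 1.571]},
  {"grip": 0, "linear": [-11, 9.3, 0], "delta_rot": [0, 0, 1.571]},
  {"grip": 0, "linear": [-11, 9.3, 0], "delta_rot": [0, 0, 1.571]},
  {"grip": 0, "linear": [-11, 9.3, 0], "delta_rot": [0, 0, 1.571]},
  {"grip": 0, "linear": [-11, 9.3, 0], "delta_rot": [0, 0, 1.571]},
  {"grip": 0, "linear": [-11, 9.3, 0], "delta_rot": [0, 0, 1.571]},
  {"grip": 0, "linear": [-11, 9.3, 0], "delta_rot": [0, 0, 1.571]},
  {"grip": 0, "linear": [-11, 9.3, 0], "delta_rot": [0, 0, 1.571]},
])

```text
time: 7.85
ee_pos: [0.4823, 0.1154, 0.1117]
tcp_rot: [180.0, -0.0, 172.7]
wrist_force: [0.4, -0.1, 0.3]
opening: 0.0852
grasp_force: 0.0
```

```bash
python3 d.py
```

```text
tcp [0.48233896 0.11538511 0.11171632] jig [-0.18604531 -0.05487011] [ 0.37860131 -0.14747355  0.2937942 ]
top 0.8 (array([576.5,  65.9]), array([124.3,  35.4]), 3.38, 405) jig [-0.02392498 -0.04326041]
side 0.93 (array([575.7, 108.4]), array([114.3, 134.8]), 85.85, 1653) jig [-0.02742897 -0.00089755]
```

>>> play_rows([
  {"grip": 0, "linear": [0, 0, -3], "delta_rot": [0, 0, 0.064]},
  {"grip": 0, "linear": [0, 0, -6], "delta_rot": [0, 0, 0.064]},
  {"grip": 0, "linear": [0, 0, -8.9], "delta_rot": [0, 0, 0.064]},
  {"grip": 0, "linear": [0, 0, -8.9], "delta_rot": [0, 0, 0.064]},
  {"grip": 0, "linear": [1, -0.06, -8.9], "delta_rot": [0, 0, 0.064]},
  {"grip": 0, "linear": [1.7, -0.1, -8.9], "delta_rot": [0, 0, 0.064]},
  {"grip": 0, "linear": [2.2, -0.14, -8.9], "delta_rot": [0, 0, 0.064]},
  {"grip": 0, "linear": [2.7, -0.17, -8.9], "delta_rot": [0, 0, 0.064]},
  {"grip": 0, "linear": [3.2, -0.2, -8.9], "delta_rot": [0, 0, 0.064]},
  {"grip": 0, "linear": [3.6, -0.23, -8.9], "delta_rot": [0, 0, 0.064]},
])

```text
time: 9.05
ee_pos: [0.519, 0.1133, 0.0229]
tcp_rot: [180.0, 0.0, 176.0]
wrist_force: [-1.3, -0.3, -0.6]
opening: 0.0856
grasp_force: 0.6
```

>>> play_rows([
  {"grip": 0, "linear": [0.3, -0.02, 0], "delta_rot": [0, 0, 0]},
  {"grip": 0, "linear": [0.6, -0.04, 0], "delta_rot": [0, 0, 0]},
  {"grip": 0, "linear": [0.6, -0.04, 0], "delta_rot": [0, 0, 0]},
])

```text
time: 9.35
ee_pos: [0.5248, 0.113, 0.0227]
tcp_rot: [-180.0, 0.0, 176.0]
wrist_force: [0.9, 0.2, 0.0]
opening: 0.0853
grasp_force: 0.0
```

>>> play_rows([
  {"grip": 0, "linear": [0.15, -0.01, 0], "delta_rot": [0, 0, 0]},
  {"grip": 0, "linear": [0.3, -0.02, 0], "delta_rot": [0, 0, 0]},
  {"grip": 0, "linear": [0.3, -0.02, 0], "delta_rot": [0, 0, 0]},
])

```text
time: 9.65
ee_pos: [0.5273, 0.1127, 0.0226]
tcp_rot: [-180.0, -0.0, 176.0]
wrist_force: [-1.8, -1.0, -0.0]
opening: 0.0856
grasp_force: 0.7
```

>>> play_rows([
  {"grip": 0, "linear": [0.15, -0.01, 0], "delta_rot": [0, 0, 0]},
  {"grip": 0, "linear": [0.15, -0.01, 0], "delta_rot": [0, 0, 0]},
])

```text
time: 9.85
ee_pos: [0.5274, 0.1127, 0.0224]
tcp_rot: [-180.0, -0.2, 176.0]
wrist_force: [-10.0, -0.0, 3.8]
opening: 0.0857
grasp_force: 4.4
```

>>> play_rows([
  {"grip": 0, "linear": [0.15, -0.01, 0], "delta_rot": [0, 0, 0]},
  {"grip": 0, "linear": [0.15, -0.01, 0], "delta_rot": [0, 0, 0]},
])

```text
time: 10.05
ee_pos: [0.5275, 0.1126, 0.0221]
tcp_rot: [-180.0, -0.4, 176.1]
wrist_force: [-15.4, 0.1, 5.5]
opening: 0.0856
grasp_force: 8.0
```

>>> play_rows([
  {"grip": 0, "linear": [-1.0, 0.06, 0], "delta_rot": [0, 0, 0]},
  {"grip": 0, "linear": [-2.5, 0.15, 0], "delta_rot": [0, 0, 0]},
  {"grip": 0, "linear": [-2.5, 0.15, 4], "delta_rot": [0, 0, 0]},
  {"grip": 0, "linear": [-2.5, 0.15, 9], "delta_rot": [0, 0, 0]},
  {"grip": 0, "linear": [-2.5, 0.15, 14], "delta_rot": [0, 0, 0]},
  {"grip": 0, "linear": [-2.5, 0.15, 19], "delta_rot": [0, 0, 0]},
  {"grip": 0, "linear": [-2.5, 0.15, 22], "delta_rot": [0, 0, 0]},
])

```text
time: 10.75
ee_pos: [0.506, 0.1141, 0.2472]
tcp_rot: [179.9, 0.3, 176.0]
wrist_force: [0.7, 0.1, -0.5]
opening: 0.0853
grasp_force: 0.0
```

```bash
python3 d.py; python3 - <<'E'
from d import *
p=look("side"); save(p,"s2.png",(230,190,430,350),4)
for t,z in dict(trigger_pad=.165,clamp_grip=.165,plate_face=.031).items():
    for n in("top","side"):
        q=look(n) ; r=bot.pinpoint(q,t)
        if r: print(t,n,r[0]["conf"],tj(pix2w(q,*r[0]["pixel"],z=z)),pix2w(q,*r[0]["pixel"],z=z))
E
```

```text
tcp [0.50601185 0.11414926 0.24724547] jig [-0.16234177 -0.0545964 ] [ 0.74685684  0.12756107 -0.4789461 ]
top 0.95 (array([620.9,  71.5]), array([42. , 93.6]), 86.63, 403) jig [ 0.02002845 -0.0348452 ]
side 0.96 (array([603.3, 107.2]), array([117.1, 134.3]), 86.39, 1737) jig [ 0.00019144 -0.00033806]
trigger_pad top 0.44 [-0.06593242 -0.23837581] [ 0.59052597 -0.07539493  0.165     ]
trigger_pad side 0.77 [-0.07004077 -0.24469638] [ 0.58602358 -0.08144113  0.165     ]
clamp_grip top 0.64 [-0.06469935 -0.28867433] [ 0.58855447 -0.12566991  0.165     ]
clamp_grip side 0.76 [-0.06757461 -0.28987153] [ 0.58560883 -0.12668164  0.165     ]
plate_face top 0.6 [-0.06462291 -0.15659501] [0.59703911 0.00613662 0.031     ]
plate_face side 0.53 [-0.06908389 -0.16094377] [0.59231033 0.00208067 0.031     ]
```

View pics/s2.png

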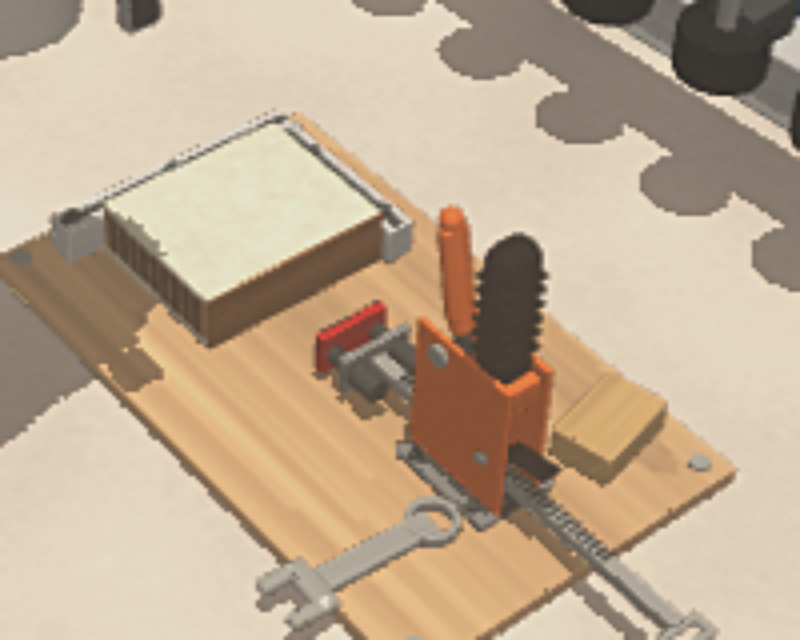

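Panel is flush: offsets are under 1 mm and its angle is −3.6°, matching the jig. Next I'll go above the trigger and grip.

>>> play_rows([
  {"grip": 0, "linear": [7.8, -22.2, 0], "delta_rot": [0, 0, 0.006]},
  {"grip": 0, "linear": [7.8, -22.2, 0], "delta_rot": [0, 0, 0.006]},
  {"grip": 0, "linear": [7.8, -22.2, 0], "delta_rot": [0, 0, 0.006]},
  {"grip": 0, "linear": [7.8, -22.2, 0], "delta_rot": [0, 0, 0.006]},
  {"grip": 0, "linear": [7.8, -22.2, 0], "delta_rot": [0, 0, 0.006]},
  {"grip": 0, "linear": [7.8, -22.2, 0], "delta_rot": [0, 0, 0.006]},
  {"grip": 0, "linear": [7.8, -22.2, -1.5], "delta_rot": [0, 0, 0.006]},
  {"grip": 0, "linear": [7.8, -22.2, -2.5], "delta_rot": [0, 0, 0.006]},
  {"grip": 0, "linear": [7.8, -22.2, -2.5], "delta_rot": [0, 0, 0.006]},
])

```text
time: 12.5
ee_pos: [0.5828, -0.1073, 0.2161]
tcp_rot: [180.0, -0.1, 176.4]
wrist_force: [1.3, -0.4, 0.3]
opening: 0.0854
grasp_force: 0.0
```

```bash
python3 - <<'E'
from d import *
o=bot.get_obs(); print(o["ee_pos"],tj(o["ee_pos"]),o["tcp_rot"])
p=look("side"); save(p,"s3.png",(290,130,430,290),3.7)
E
```

```text
[ 0.58278455 -0.10729254  0.21612761] [-0.07162749 -0.27070155] [ 1.79977485e+02 -1.44742452e-01  1.76379364e+02]
```

View pics/s3.png

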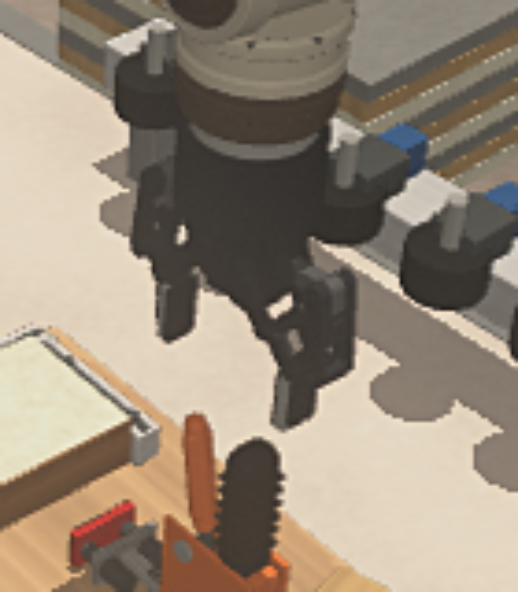

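>>> play_rows([
  {"grip": 0, "linear": [0.1, 0, -2], "delta_rot": [0, 0, 0]},
  {"grip": 0, "linear": [0.1, 0, -4], "delta_rot": [0, 0, 0]},
  {"grip": 0, "linear": [0.1, 0, -5.5], "delta_rot": [0, 0, 0]},
  {"grip": 0, "linear": [0.1, 0, -7], "delta_rot": [0, 0, 0]},
  {"grip": 20, "linear": [0.1, 0, -7.2], "delta_rot": [0, 0, 0]},
  {"grip": 40, "linear": [0.1, 0, -7.2], "delta_rot": [0, 0, 0]},
  {"grip": 40, "linear": [0.1, 0, -7.2], "delta_rot": [0, 0, 0]},
  {"grip": 40, "linear": [0.1, 0, -7.2], "delta_rot": [0, 0, 0]},
], force=20)

```text
time: 13.35
ee_pos: [0.5849, -0.108, 0.1468]
tcp_rot: [-180.0, 0.1, 176.3]
wrist_force: [0.1, -0.2, 0.0]
opening: 0.0721
grasp_force: 0.0
```

>>> play_rows([
  {"grip": 60, "linear": [0, 0, 0], "delta_rot": [0, 0, 0]},
  {"grip": 75, "linear": [0, -0.2, 0], "delta_rot": [0, 0, 0]},
  {"grip": 90, "linear": [-0.03, -0.45, 0], "delta_rot": [0, 0, 0]},
  {"grip": 105, "linear": [-0.05, -0.7, 0], "delta_rot": [0, 0, 0]},
  {"grip": 105, "linear": [-0.05, -0.7, 0], "delta_rot": [0, 0, 0]},
])

```text
time: 13.85
ee_pos: [0.5842, -0.1147, 0.1462]
tcp_rot: [179.9, 0.1, 176.3]
wrist_force: [1.5, 4.3, 3.3]
opening: 0.0503
grasp_force: 2.2
```

>>> play_rows([
  {"grip": 120, "linear": [0, -0.25, 0], "delta_rot": [0, 0, 0]},
  {"grip": 130, "linear": [-0.03, -0.45, 0], "delta_rot": [0, 0, 0]},
  {"grip": 140, "linear": [-0.04, -0.6, 0], "delta_rot": [0, 0, 0]},
  {"grip": 140, "linear": [-0.04, -0.6, 0], "delta_rot": [0, 0, 0]},
  {"grip": 140, "linear": [-0.04, -0.6, 0], "delta_rot": [0, 0, 0]},
])

```text
time: 14.35
ee_pos: [0.584, -0.1193, 0.1469]
tcp_rot: [179.8, 0.1, 176.4]
wrist_force: [-0.2, 9.7, 10.2]
opening: 0.0395
grasp_force: 21.8
```

```bash
python3 d.py|head -1; cat > e.py <<'E'
from d import *
p=look("side");P=cloud(p);c=p["color"].astype(int);x,y,z=np.moveaxis(P,-1,0)
m=(p["range_z"]>0)&(c[...,0]>1.9*c[...,1])&(c[...,0]>1.9*c[...,2])&(x>.5)&(y>-.05)&(y<.08)&(x<.68)&(z<.06)&(z>.015)
print("red",m.sum(),"jig y pct",np.percentile(tj(P[m])[:,1],[5,50,90,97]))
E
python3 e.py
```

```text
tcp [ 0.58403814 -0.11934995  0.14686256] jig [-0.06960886 -0.2826547 ] [-0.17166778  9.69735825 10.21307016]
red 114 jig y pct [-0.16246033 -0.16002195 -0.15664997 -0.15480597]
```

>>> play_rows([
  {"grip": 100, "linear": [0.03, 0.5, 0], "delta_rot": [0, 0, 0]},
  {"grip": 52, "linear": [0.06, 1.0, 0], "delta_rot": [0, 0, 0]},
  {"grip": 52, "linear": [0.07, 1.1, 0], "delta_rot": [0, 0, 0]},
  {"grip": 52, "linear": [0.07, 1.1, 0], "delta_rot": [0, 0, 0]},
  {"grip": 52, "linear": [0.07, 1.1, 0], "delta_rot": [0, 0, 0]},
])

```text
time: 15.1
ee_pos: [0.5841, -0.1101, 0.1454]
tcp_rot: [-180.0, -0.0, 176.3]
wrist_force: [-0.9, 2.1, -0.3]
opening: 0.0682
grasp_force: 0.7
```

>>> play_rows([
  {"grip": 80, "linear": [-0.02, -0.4, 0], "delta_rot": [0, 0, 0]},
  {"grip": 105, "linear": [-0.05, -0.75, 0], "delta_rot": [0, 0, 0]},
  {"grip": 122, "linear": [-0.06, -0.95, 0], "delta_rot": [0, 0, 0]},
  {"grip": 138, "linear": [-0.07, -1.1, 0], "delta_rot": [0, 0, 0]},
  {"grip": 138, "linear": [-0.07, -1.1, 0], "delta_rot": [0, 0, 0]},
  {"grip": 138, "linear": [-0.07, -1.1, 0], "delta_rot": [0, 0, 0]},
])

```text
time: 15.7
ee_pos: [0.5842, -0.1194, 0.1471]
tcp_rot: [179.8, 0.1, 176.4]
wrist_force: [0.5, 12.2, 8.2]
opening: 0.0392
grasp_force: 19.2
```

```bash
python3 d.py|head -1; python3 e.py
```

```text
tcp [ 0.58420331 -0.11937315  0.14706734] jig [-0.06944254 -0.28266734] [ 0.51644996 12.18174578  8.16804162]
red 117 jig y pct [-0.15225965 -0.14957391 -0.14562939 -0.14385882]
```

>>> play_rows([
  {"grip": 100, "linear": [0.03, 0.5, 0], "delta_rot": [0, 0, 0]},
  {"grip": 50, "linear": [0.06, 1.1, 0], "delta_rot": [0, 0, 0]},
  {"grip": 46, "linear": [0.07, 1.2, 0], "delta_rot": [0, 0, 0]},
  {"grip": 46, "linear": [0.07, 1.2, 0], "delta_rot": [0, 0, 0]},
  {"grip": 46, "linear": [0.07, 1.2, 0], "delta_rot": [0, 0, 0]},
  {"grip": 80, "linear": [0.04, 0.7, 0], "delta_rot": [0, 0, 0]},
  {"grip": 105, "linear": [0.02, 0.35, 0], "delta_rot": [0, 0, 0]},
  {"grip": 122, "linear": [0.01, 0.15, 0], "delta_rot": [0, 0, 0]},
  {"grip": 137, "linear": [0, 0, 0], "delta_rot": [0, 0, 0]},
  {"grip": 137, "linear": [0, 0, 0], "delta_rot": [0, 0, 0]},
])

```text
time: 16.95
ee_pos: [0.5842, -0.1193, 0.147]
tcp_rot: [179.8, 0.1, 176.4]
wrist_force: [0.2, 13.3, 8.0]
opening: 0.0396
grasp_force: 13.9
```

```bash
python3 d.py|head -1; python3 e.py
```

```text
tcp [ 0.58417183 -0.11931481  0.14698993] jig [-0.06947767 -0.28261112] [ 0.15309893 13.28059256  7.9604142 ]
red 111 jig y pct [-0.14245543 -0.13965908 -0.13560135 -0.13355607]
```

>>> play_rows([
  {"grip": 100, "linear": [0.03, 0.5, 0], "delta_rot": [0, 0, 0]},
  {"grip": 50, "linear": [0.06, 1.1, 0], "delta_rot": [0, 0, 0]},
  {"grip": 46, "linear": [0.07, 1.2, 0], "delta_rot": [0, 0, 0]},
  {"grip": 46, "linear": [0.07, 1.2, 0], "delta_rot": [0, 0, 0]},
  {"grip": 46, "linear": [0.07, 1.2, 0], "delta_rot": [0, 0, 0]},
  {"grip": 80, "linear": [0.04, 0.7, 0], "delta_rot": [0, 0, 0]},
  {"grip": 105, "linear": [0.02, 0.35, 0], "delta_rot": [0, 0, 0]},
  {"grip": 122, "linear": [0.01, 0.15, 0], "delta_rot": [0, 0, 0]},
  {"grip": 137, "linear": [0, 0, 0], "delta_rot": [0, 0, 0]},
  {"grip": 137, "linear": [0, 0, 0], "delta_rot": [0, 0, 0]},
])

```text
time: 18.2
ee_pos: [0.5842, -0.1193, 0.147]
tcp_rot: [179.7, 0.1, 176.4]
wrist_force: [-0.2, 13.4, 6.4]
opening: 0.0396
grasp_force: 13.9
```

```bash
python3 d.py|grep -v top; python3 e.py;python3 - <<'E'
from d import *
p=look("side"); save(p,"s4.png",(250,190,370,290),6.5)
E
```

```text
tcp [ 0.58415919 -0.11929862  0.14698432] jig [-0.06949132 -0.28259577] [-0.2140949  13.41793345  6.39573643]
side 0.8 (array([603.2, 102.3]), array([134. , 134.7]), 85.53, 1750) jig [ 0.00040358 -0.00523448]
red 104 jig y pct [-0.13273724 -0.12942621 -0.12504291 -0.12382271]
```

View pics/s4.png

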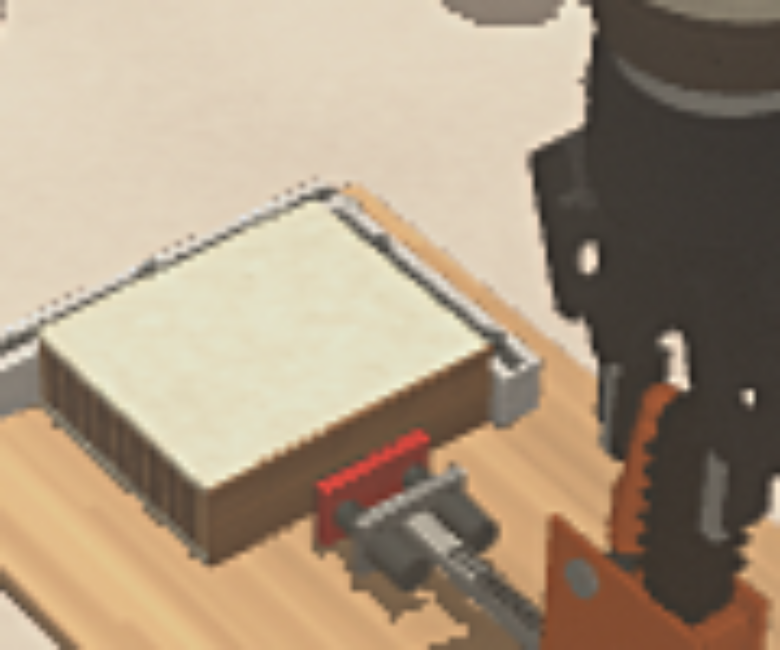

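>>> play_rows([
  {"grip": 100, "linear": [0.03, 0.5, 0], "delta_rot": [0, 0, 0]},
  {"grip": 50, "linear": [0.06, 1.1, 0], "delta_rot": [0, 0, 0]},
  {"grip": 46, "linear": [0.07, 1.2, 0], "delta_rot": [0, 0, 0]},
  {"grip": 46, "linear": [0.07, 1.2, 0], "delta_rot": [0, 0, 0]},
  {"grip": 46, "linear": [0.07, 1.2, 0], "delta_rot": [0, 0, 0]},
  {"grip": 80, "linear": [0.04, 0.7, 0], "delta_rot": [0, 0, 0]},
  {"grip": 105, "linear": [0.02, 0.35, 0], "delta_rot": [0, 0, 0]},
  {"grip": 117, "linear": [0.01, 0.2, 0], "delta_rot": [0, 0, 0]},
  {"grip": 125, "linear": [0, 0.1, 0], "delta_rot": [0, 0, 0]},
  {"grip": 125, "linear": [0, 0.1, 0], "delta_rot": [0, 0, 0]},
])

```text
time: 19.5
ee_pos: [0.5841, -0.1193, 0.1468]
tcp_rot: [179.9, 0.1, 176.4]
wrist_force: [0.4, 8.5, 4.9]
opening: 0.0438
grasp_force: 4.4
```

>>> play_rows([
  {"grip": 131, "linear": [0, -0.05, 0], "delta_rot": [0, 0, 0]},
  {"grip": 137, "linear": [0, -0.1, 0], "delta_rot": [0, 0, 0]},
  {"grip": 137, "linear": [0, -0.1, 0], "delta_rot": [0, 0, 0]},
])

```text
time: 19.8
ee_pos: [0.5841, -0.1193, 0.1471]
tcp_rot: [179.8, 0.1, 176.4]
wrist_force: [-0.1, 12.1, 7.8]
opening: 0.0396
grasp_force: 13.6
```

```bash
python3 d.py|head -1; python3 e.py;python3 - <<'E'
from d import *
p=look("side"); save(p,"s5.png",(250,190,370,290),6.5)
E
```

```text
tcp [ 0.58413179 -0.11929769  0.14710329] jig [-0.06951872 -0.28259658] [-0.08343978 12.05478058  7.79716294]
red 89 jig y pct [-0.12266204 -0.11962247 -0.11567028 -0.11337895]
```

View pics/s5.png

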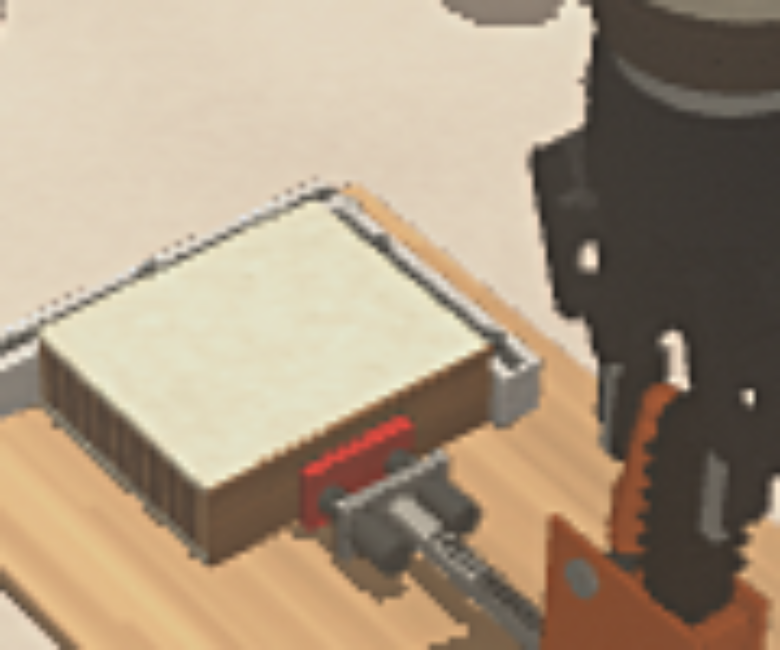

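>>> play_rows([
  {"grip": 100, "linear": [0.03, 0.5, 0], "delta_rot": [0, 0, 0]},
  {"grip": 50, "linear": [0.06, 1.1, 0], "delta_rot": [0, 0, 0]},
  {"grip": 46, "linear": [0.07, 1.2, 0], "delta_rot": [0, 0, 0]},
  {"grip": 46, "linear": [0.07, 1.2, 0], "delta_rot": [0, 0, 0]},
  {"grip": 46, "linear": [0.07, 1.2, 0], "delta_rot": [0, 0, 0]},
  {"grip": 80, "linear": [0.04, 0.7, 0], "delta_rot": [0, 0, 0]},
  {"grip": 100, "linear": [0.02, 0.4, 0], "delta_rot": [0, 0, 0]},
  {"grip": 110, "linear": [0.01, 0.3, 0], "delta_rot": [0, 0, 0]},
  {"grip": 110, "linear": [0.01, 0.3, 0], "delta_rot": [0, 0, 0]},
])

```text
time: 21.0
ee_pos: [0.5841, -0.1176, 0.1466]
tcp_rot: [179.9, 0.1, 176.4]
wrist_force: [1.0, 6.9, 3.9]
opening: 0.0488
grasp_force: 3.5
```

>>> play_rows([
  {"grip": 114, "linear": [0, -0.05, 0], "delta_rot": [0, 0, 0]},
  {"grip": 118, "linear": [0, -0.1, 0], "delta_rot": [0, 0, 0]},
  {"grip": 118, "linear": [0, -0.1, 0], "delta_rot": [0, 0, 0]},
])

```text
time: 21.3
ee_pos: [0.5841, -0.1183, 0.1468]
tcp_rot: [179.9, 0.1, 176.4]
wrist_force: [0.2, 6.1, 5.7]
opening: 0.0459
grasp_force: 3.5
```

>>> play_rows([
  {"grip": 122, "linear": [0, -0.05, 0], "delta_rot": [0, 0, 0]},
  {"grip": 126, "linear": [0, -0.1, 0], "delta_rot": [0, 0, 0]},
  {"grip": 126, "linear": [0, -0.1, 0], "delta_rot": [0, 0, 0]},
])

```text
time: 21.6
ee_pos: [0.5841, -0.1188, 0.147]
tcp_rot: [179.8, 0.1, 176.4]
wrist_force: [0.2, 10.3, 7.5]
opening: 0.0436
grasp_force: 5.4
```

```bash
python3 d.py|head -1; python3 e.py;python3 - <<'E'
from d import *
p=look("side"); save(p,"s6.png",(280,230,340,290),10)
E
```

```text
tcp [ 0.58413542 -0.11880427  0.14699717] jig [-0.06954651 -0.28210393] [ 0.21304182 10.3336945   7.5453304 ]
red 91 jig y pct [-0.11769934 -0.11439405 -0.11022495 -0.109129  ]
```

View pics/s6.png

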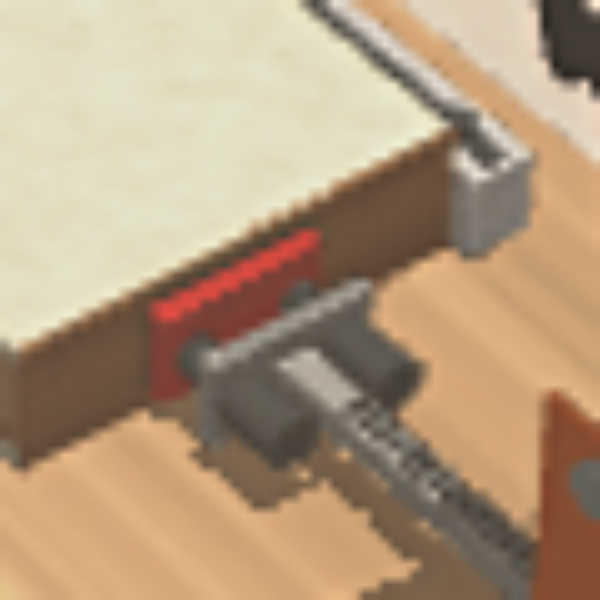

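>>> play_rows([
  {"grip": 130, "linear": [0, -0.05, 0], "delta_rot": [0, 0, 0]},
  {"grip": 134, "linear": [0, -0.1, 0], "delta_rot": [0, 0, 0]},
  {"grip": 134, "linear": [0, -0.1, 0], "delta_rot": [0, 0, 0]},
])

```text
time: 22.2
ee_pos: [0.5842, -0.1189, 0.1472]
tcp_rot: [179.7, 0.1, 176.4]
wrist_force: [-1.6, 14.7, 8.6]
opening: 0.041
grasp_force: 9.1
```

>>> play_rows([
  {"grip": 137, "linear": [0, 0, 0], "delta_rot": [0, 0, 0]},
  {"grip": 137, "linear": [0, 0, 0], "delta_rot": [0, 0, 0]},
])

```text
time: 22.4
ee_pos: [0.5842, -0.1193, 0.1473]
tcp_rot: [179.8, 0.1, 176.4]
wrist_force: [-1.5, 13.5, 10.1]
opening: 0.0402
grasp_force: 13.0
```

```bash
python3 d.py|head -1; python3 e.py; python3 - <<'E'
from d import *
p=look("side"); save(p,"s7.png",(280,230,340,290),10)
E
```

```text
tcp [ 0.58415912 -0.11931549  0.14733001] jig [-0.06949031 -0.28261261] [-1.49816234 13.48084131 10.14093275]
red 89 jig y pct [-0.11756569 -0.11477002 -0.11093558 -0.1094189 ]
```

View pics/s7.png

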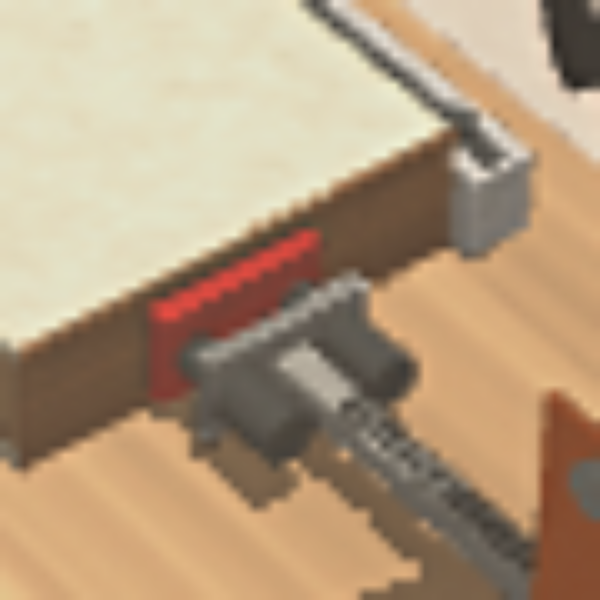

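Plate is bearing on the strip and springs are in by roughly 4 mm. I'll re-pump and stop mid-stroke at about 7 mm.

>>> play_rows([
  {"grip": 100, "linear": [0.03, 0.5, 0], "delta_rot": [0, 0, 0]},
  {"grip": 50, "linear": [0.06, 1.1, 0], "delta_rot": [0, 0, 0]},
  {"grip": 46, "linear": [0.07, 1.2, 0], "delta_rot": [0, 0, 0]},
  {"grip": 46, "linear": [0.07, 1.2, 0], "delta_rot": [0, 0, 0]},
  {"grip": 46, "linear": [0.07, 1.2, 0], "delta_rot": [0, 0, 0]},
  {"grip": 70, "linear": [0.05, 0.9, 0], "delta_rot": [0, 0, 0]},
  {"grip": 86, "linear": [0.03, 0.6, 0], "delta_rot": [0, 0, 0]},
  {"grip": 90, "linear": [0.02, 0.6, 0], "delta_rot": [0, 0, 0]},
  {"grip": 90, "linear": [0.02, 0.6, 0], "delta_rot": [0, 0, 0]},
])

```text
time: 23.6
ee_pos: [0.5842, -0.115, 0.1464]
tcp_rot: [180.0, 0.1, 176.3]
wrist_force: [0.9, 4.8, 3.6]
opening: 0.0555
grasp_force: 2.4
```

```bash
cat > g.py <<'E'
# gap red->grey backing along rod: edge correlation via colour profile on the side picture
from d import *
import sys
p=look("side"); o=bot.get_obs(); print("open",o["opening"],"pad",o["grasp_force"],"wf",o["wrist_force"],"jy",tj(o["ee_pos"]))
cv2.imwrite("pics/g%s.png"%sys.argv[1],p["color"][:,:,::-1])
if len(sys.argv)>2:
    # shift of the backing/rod-front patch against reference picture, subpixel
    ref=cv2.imread("pics/g%s.png"%sys.argv[2])
    a=np.float32(cv2.cvtColor(ref,cv2.COLOR_BGR2GRAY)); b=np.float32(cv2.cvtColor(p["color"][:,:,::-1].copy(),cv2.COLOR_BGR2GRAY))
    t=cv2.resize(a[254:280,298:326],None,fx=8,fy=8,interpolation=cv2.INTER_CUBIC); s=cv2.resize(b[240:294,284:340],None,fx=8,fy=8,interpolation=cv2.INTER_CUBIC)
    r=cv2.matchTemplate(s,t,cv2.TM_CCOEFF_NORMED); _,m,_,l=cv2.minMaxLoc(r); print("shift px",(l[0]/8-14,l[1]/8-14),m)
A=np.array([.5895,.0,.03]); B=A+np.append(R@np.array([0,.01]),0); print("10mm =",np.subtract(w2pix(p,B),w2pix(p,A)))
E
python3 g.py 1
```

```text
open 0.0555593591430791 pad 2.406279221177101 wf [0.9264934  4.65383462 3.67383735] jy [-0.06973183 -0.2783258 ]
10mm = [-2.68096832 -2.38933186]
```

```bash
cat > m.py <<'E'
import cv2,numpy as np,sys
def L(n):
    if n[0]=="g": a=cv2.imread("pics/%s.png"%n)[230:290,280:340]; return cv2.resize(a,None,fx=10,fy=10)
    a=cv2.imread("pics/%s.png"%n)
    if n=="s5": a=cv2.resize(a,(1200,1000))[400:1000,300:900]
    return a
T=L("s7")
u=np.array([-2.68,-2.39])/10
for n in sys.argv[1:]:
    o=[]
    for (x0,y0,x1,y1) in((210,290,400,450),(280,340,400,440)):
        r=cv2.matchTemplate(L(n),T[y0:y1,x0:x1],cv2.TM_CCOEFF_NORMED); _,m,_,l=cv2.minMaxLoc(r); d=(np.array(l)-[x0,y0])/10; o.append((round(float(d@u/(u@u)),1),round(m,2)))
    print(n,"rod mm rel s7",o)
E
python3 m.py s5 s6 s7 g1
```

```text
s5 rod mm rel s7 [(-8.1, 0.96), (-7.9, 0.95)]
s6 rod mm rel s7 [(-1.4, 0.96), (-1.4, 0.96)]
s7 rod mm rel s7 [(0.0, 1.0), (0.0, 1.0)]
g1 rod mm rel s7 [(-2.2, 0.95), (-2.2, 0.94)]
```

>>> play_rows([
  {"grip": 95, "linear": [0, -0.05, 0], "delta_rot": [0, 0, 0]},
  {"grip": 100, "linear": [0, -0.15, 0], "delta_rot": [0, 0, 0]},
  {"grip": 105, "linear": [-0.01, -0.25, 0], "delta_rot": [0, 0, 0]},
  {"grip": 110, "linear": [-0.01, -0.3, 0], "delta_rot": [0, 0, 0]},
  {"grip": 110, "linear": [-0.01, -0.3, 0], "delta_rot": [0, 0, 0]},
])

```text
time: 24.15
ee_pos: [0.5841, -0.1172, 0.1465]
tcp_rot: [179.9, 0.1, 176.4]
wrist_force: [-0.6, 7.3, 5.1]
opening: 0.0485
grasp_force: 4.0
```

```bash
python3 g.py 2; python3 m.py g2;python3 e.py
```

```text
open 0.04827483559480015 pad 3.867019973695278 wf [-0.36497086  8.01781887  5.47374019] jy [-0.06969557 -0.28058052]
10mm = [-2.68096832 -2.38933186]
g2 rod mm rel s7 [(-1.4, 0.96), (-1.2, 0.96)]
red 92 jig y pct [-0.11751468 -0.11461279 -0.11104325 -0.10967421]
```

>>> play_rows([
  {"grip": 114, "linear": [0, -0.05, 0], "delta_rot": [0, 0, 0]},
  {"grip": 118, "linear": [0, -0.13, 0], "delta_rot": [0, 0, 0]},
  {"grip": 118, "linear": [0, -0.13, 0], "delta_rot": [0, 0, 0]},
])

```text
time: 24.55
ee_pos: [0.5841, -0.1174, 0.1467]
tcp_rot: [179.8, 0.1, 176.4]
wrist_force: [-0.6, 13.7, 7.7]
opening: 0.0462
grasp_force: 6.9
```

```bash
python3 g.py 3; python3 m.py g3;python3 e.py
```

```text
open 0.04647558839916603 pad 6.825148835778236 wf [-0.83715879 13.54597431  7.9114746 ] jy [-0.06961214 -0.28078279]
10mm = [-2.68096832 -2.38933186]
g3 rod mm rel s7 [(-0.6, 0.97), (-0.4, 0.97)]
red 89 jig y pct [-0.11814684 -0.1146553  -0.11025418 -0.10935548]
```

>>> play_rows([
  {"grip": 120, "linear": [0, -0.03, 0], "delta_rot": [0, 0, 0]},
  {"grip": 122, "linear": [0, -0.07, 0], "delta_rot": [0, 0, 0]},
  {"grip": 124, "linear": [0, -0.1, 0], "delta_rot": [0, 0, 0]},
  {"grip": 124, "linear": [0, -0.1, 0], "delta_rot": [0, 0, 0]},
])

```text
time: 25.05
ee_pos: [0.5842, -0.1177, 0.1469]
tcp_rot: [179.7, 0.1, 176.5]
wrist_force: [-1.2, 17.7, 10.6]
opening: 0.0442
grasp_force: 8.8
```

```bash
python3 g.py 4; python3 m.py g4;python3 e.py
```

```text
open 0.04409704596963085 pad 8.737482503056526 wf [-1.61646833 17.17233727 10.14876071] jy [-0.06957834 -0.28104266]
10mm = [-2.68096832 -2.38933186]
g4 rod mm rel s7 [(0.2, 0.99), (0.4, 0.98)]
red 86 jig y pct [-0.1179766  -0.11466249 -0.1101179  -0.10851086]
```

```bash
cat > k.py <<'E'
import cv2,numpy as np,sys
def L(n):
    a=cv2.imread("pics/%s.png"%n); I=cv2.INTER_AREA
    if n in("s4","s5"): o=(250,190);a=cv2.resize(a,(120,100),interpolation=I)
    elif n in("s6","s7"): o=(280,230);a=cv2.resize(a,(60,60),interpolation=I)
    else: o=(280,230);a=a[230:290,280:340]
    big=cv2.resize(a,None,fx=16,fy=16,interpolation=cv2.INTER_CUBIC); return big,np.array(o)
def red(b): b=b.astype(np.float32); return np.clip(b[...,2]-b[...,1],0,255)
def gry(b): return cv2.cvtColor(b,cv2.COLOR_BGR2GRAY).astype(np.float32)
u=np.array([-2.68,-2.39])/10
T,o=L("g4"); S=16
def loc(b,ob,f,box):
    x0,y0,x1,y1=box; t=f(T)[(y0-o[1])*S:(y1-o[1])*S,(x0-o[0])*S:(x1-o[0])*S]
    r=cv2.matchTemplate(f(b),t,cv2.TM_CCOEFF_NORMED); _,m,_,l=cv2.minMaxLoc(r)
    d=np.array(l)/S+ob-[x0,y0]; return np.round(d,2),round(float(d@u/(u@u)),2),round(m,3)
for n in sys.argv[1:]:
    b,ob=L(n); print(n,"red",loc(b,ob,red,(293,251,314,272)),"back",loc(b,ob,gry,(300,257,322,276)),"rodtip",loc(b,ob,gry,(306,263,323,276)))
E
python3 k.py s4 s5 s6 s7 g1 g2 g3 g4
```

```text
s4 red (array([3.81, 3.44]), -14.3, 0.933) back (array([4.94, 4.31]), -18.26, 0.863) rodtip (array([5.  , 4.44]), -18.62, 0.937)
s5 red (array([1.31, 1.06]), -4.7, 0.939) back (array([2.25, 2.  ]), -8.38, 0.901) rodtip (array([2.25, 2.  ]), -8.38, 0.946)
s6 red (array([0.06, 0.  ]), -0.13, 0.984) back (array([0.44, 0.38]), -1.6, 0.934) rodtip (array([0.44, 0.38]), -1.6, 0.946)
s7 red (array([0., 0.]), 0.0, 0.988) back (array([0.  , 0.06]), -0.12, 0.971) rodtip (array([0.  , 0.06]), -0.12, 0.974)
g1 red (array([0., 0.]), 0.0, 0.99) back (array([0.62, 0.62]), -2.46, 0.928) rodtip (array([0.69, 0.62]), -2.59, 0.939)
g2 red (array([0., 0.]), 0.0, 0.994) back (array([0.5 , 0.38]), -1.73, 0.927) rodtip (array([0.5 , 0.38]), -1.73, 0.936)
g3 red (array([0., 0.]), 0.0, 0.997) back (array([0.25, 0.19]), -0.87, 0.949) rodtip (array([0.25, 0.19]), -0.87, 0.958)
g4 red (array([0., 0.]), 0.0, 1.0) back (array([0., 0.]), 0.0, 1.0) rodtip (array([0., 0.]), 0.0, 1.0)
```

>>> play_rows([
  {"grip": 126, "linear": [0, -0.04, 0], "delta_rot": [0, 0, 0]},
  {"grip": 128, "linear": [0, -0.08, 0], "delta_rot": [0, 0, 0]},
  {"grip": 130, "linear": [0, -0.12, 0], "delta_rot": [0, 0, 0]},
  {"grip": 130, "linear": [0, -0.12, 0], "delta_rot": [0, 0, 0]},
])

```text
time: 25.55
ee_pos: [0.5842, -0.1183, 0.1472]
tcp_rot: [179.6, 0.1, 176.5]
wrist_force: [-2.4, 21.0, 11.3]
opening: 0.0422
grasp_force: 11.0
```

```bash
python3 g.py 5; python3 k.py g5
```

```text
open 0.04195607477540456 pad 10.97554920706898 wf [-0.85896935 20.80665584 10.82629044] jy [-0.0695555  -0.28157597]
10mm = [-2.68096832 -2.38933186]
g5 red (array([-0.06,  0.  ]), 0.13, 0.994) back (array([-0.38, -0.19]), 1.13, 0.948) rodtip (array([-0.38, -0.31]), 1.36, 0.949)
```

>>> play_rows([
  {"grip": 132, "linear": [0, -0.04, 0], "delta_rot": [0, 0, 0]},
  {"grip": 132, "linear": [0, -0.04, 0], "delta_rot": [0, 0, 0]},
  {"grip": 132, "linear": [0, -0.04, 0], "delta_rot": [0, 0, 0]},
  {"grip": 132, "linear": [0, -0.04, 0], "delta_rot": [0, 0, 0]},
  {"grip": 132, "linear": [0, -0.04, 0], "delta_rot": [0, 0, 0]},
  {"grip": 132, "linear": [0, -0.04, 0], "delta_rot": [0, 0, 0]},
  {"grip": 132, "linear": [0, -0.04, 0], "delta_rot": [0, 0, 0]},
  {"grip": 132, "linear": [0, -0.04, 0], "delta_rot": [0, 0, 0]},
])

```text
time: 26.4
ee_pos: [0.5842, -0.1186, 0.1473]
tcp_rot: [179.6, 0.1, 176.5]
wrist_force: [-1.7, 21.6, 11.9]
opening: 0.0414
grasp_force: 12.5
```

```bash
python3 g.py 6; python3 k.py g6; python3 d.py
```

```text
open 0.04176033118240718 pad 12.45920179411769 wf [-2.00251967 21.32337816 10.85529586] jy [-0.06952991 -0.28185611]
10mm = [-2.68096832 -2.38933186]
g6 red (array([-0.06,  0.  ]), 0.13, 0.99) back (array([-0.44, -0.38]), 1.6, 0.919) rodtip (array([-0.5 , -0.44]), 1.85, 0.94)
tcp [ 0.58416776 -0.11855801  0.14725913] jig [-0.06952991 -0.28185611] [-2.00251967 21.32337816 10.85529586]
top 0.89 (array([603.6, 108. ]), array([110.4, 131.6]), 86.38, 1763) jig [0.0004399  0.00047942]
side 0.61 (array([601.6, 100.2]), array([129.4, 135.3]), 84.3, 1715) jig [-0.00105948 -0.00743208]
```

```bash
python3 -c "
from workcell import bot
print(bot.job_done())"
```

```text
the job is handed in; nothing more can be done
None
```

I handed the job in with the panel flush and square in the corner, the trigger held at about 21 N, and the springs pushed in about 5.5 mm by the side camera, or up to 8 mm judging by the trigger force; no pass or fail result came back.

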